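Open the lamp shutter and hold the sample cell in the light path

TASK

On the light bench, first turn the handle on top of the lamp so that its pointer stands at the long 60-degree mark. Then pick up the oblong glass cell by its two frosted faces only (never let a finger press on the clear windows) and hold it upright in the middle of the gap between lamp and receiver, off the bench, so that the light would run squarely in at one clear window and out at the other. Finish while still holding it there, and leave the pot, the bottle and the slide box where they are.

Things in the scene. Friction and masses are not known exactly. Their poses are not given: they have to be found in the camera images.
- bench: Fixed light bench: rail 70 x 440 mm, 14 high. White lamp house at its +y end (x +-45, y 90 to 200, top z 150 mm; black nozzle ends at y = 74 mm), receiver tube at its -y end (from y = -75 to -185 mm, top z 136 mm). Origin: under the rail, below the gap's middle. The light runs along the bench's own y, 110 mm up. The 149 mm gap is open above and on both x sides.
- beam_mid (a point): The middle of the gap on the axis of the light, 110 mm above the work surface, with the bench's axes (y along the light).
- shutter (a joint): Shutter handle angle, rad, about the upright axis. 0 = shut, pointer to the bench's -x; grows clockwise seen from above; 1.571 = fully open, pointer to the bench's +y. Stiff friction (0.06 N m), stays where left, stops at both ends. The dial has short ticks every 15 degrees and one long broad mark at 60 degrees (1.047 rad).
- shutter_grip (a point): Middle of the handle's bar, on its axis of turning: bench x 0, y 145 mm, z 172 mm. Black bar 46 mm long, 11 thick, 20 high (z 162 to 182 mm), with a 6 mm nose and white line at the pointer end, on a 24 mm hub on the lamp's top. Its axes turn with the handle: x along the bar, pointer towards -x.
- cell: Loose oblong glass cell, about 70 g, upright on the pad: 30 mm along its x, 24 along its y, 55 high, plus a white cover 24 x 16 x 5 mm on top. The end faces at x = +-15 mm are the clear windows (18 mm wide); light passes along x. The broad whitish faces at y = +-12 mm (29 wide, 55 high) are frosted: grip these. Origin: centre of its underside; z up.
- cell_mid (a point): The middle of the cell's windows, 27.5 mm above its underside, with the cell's axes.
- pad: Fixed black rubber pad, 120 mm (x) x 210 mm (y), 4 mm thick, on the work surface; cell and pot stand on it, about 120 mm apart. Origin: centre of its underside.
- pot: Bystander: round amber glass pot with a white cap, 32 mm across, 50 mm high, on the pad. Origin: centre of its underside. Leave it.
- oil: Bystander: amber bottle with a black cap, 38 mm across, 85 mm high, on the work surface. Origin: centre of its underside. Leave it.
- slidebox: Bystander: flat grey and white slide box, 92 x 77 mm, 36 mm high, on the work surface. Origin: centre of its underside. Leave it.

How it is judged:
By the outcome, as a careful person would: the job done as asked, in the order asked, and still so for the second after the job is handed in, while the arm keeps its last pose, push and grip.
It also fails if it takes over 51 s, if anything falls off the work surface, if the arm or the gripper's body presses on something with over 40 N, if the wrist force passes 120 N, or if a joint passes its speed limit or range.

ROBOT

A 6-joint arm with a two-finger parallel gripper is mounted at the origin on the work surface. World frame = base frame: x ahead of the robot, y to its left, z up, the work surface at z = 0. Lengths are in m, angles in rad, forces in N, time in s.
With the tool pointing down it reaches from about 0.275 to 0.825 m from the base axis. Payload 4.9 kg.
Tool frame: the origin (TCP) lies on the centre line of the jaws, within the pads' length; the fingertips stand tcp_to_tips ahead of it and the grasp point (between the pads) lies 11 mm behind it (tcp_to_tips is the distance from the TCP to the fingertips, in m); x points along the fingers, y is the direction in which the jaws open and shut, and the axes are right-handed (so a half turn about x gives the same grasp; the last joint's range is limited). The gripper opens to 85 mm and grips with 20 to 120 N. Pads are 22 mm wide; open, the fingers measure 114 mm over their backs; the gripper's body (76 mm by 85 mm) begins 54 mm behind the grasp point. The pads swing forward as they close: fully open they stand 13 mm farther back than shut.
Start: joints at [-1.253, 0.326, -0.193, 1.052, 0, 1.437], TCP at [0.24, -0.495, 0.239] pointing down, gripper open.
Joint ranges: [-2.65, 2.65], [-0.97, 1.79], [-1.3, 1.35], [-1.93, 2.1], [-1.47, 1.37], [-3.14, 3.14]. Speed limits (rad/s): [2.57, 2.57, 3.14, 3.14, 3.14, 3.14].

INTERFACE

Orientations are given as a unit quaternion [x, y, z, w].
In Python, from rig import state, grab_frame, finish_job, tcp_to_tips gives the robot as it stands.
- The arm moves only by the shell command python3 -m handwheel 'ROWS' [OPENING]. ROWS is JSON, a list of rows, each an object with "dp": the shift along the tool's x, y, z in cm, a list of three; "spin": the turn about the tool's x in degrees. A call has 1 to 20 rows; each row is the pose to reach, as a shift and turn from the pose commanded when the call began, along the tool's axes at that moment; what a row does not reach only later rows make up. A row lasts 1/8 s, in which the tool goes at most 62.5 mm and 10.7 degrees, less where a joint would pass 70% of its speed; a pose out of reach is approached as far as the arm can. A call with a gripper value outside its range is refused whole. OPENING is the finger opening in cm, from 0 to 8.54, set as the call begins (- or left out, the last holds). The fingers move at their own pace and stop on an object; the grip force is fixed at half the most. Time passes only in rows, so rows that repeat a pose let the fingers close. It gives the time, the measured TCP pose, the force and the opening at its end, in the units of the state.
- state(): the state, without advancing time (a new reading comes with each control period).
- grab_frame(name): name is "scene" or "side" or "wrist"; returns a dict with "img" (400x640x3 uint8, red, green, blue), "mtx" (3x3 intrinsics, pixels), "k1" (the pictures are not rectified: a ray, as slopes to the right and down, at radius r is drawn at 1 + k1 r^2 times it, then the intrinsics apply), "rvec" (rotation vector, rad) and "tvec" (3), from world to camera coordinates, as OpenCV has them; the wrist camera has in their place "mount" (4x4, takes a point from camera to tool coordinates, whose origin is the TCP and whose axes are the tool frame's). Camera axes: x right, y down, z forward; pixel columns grow to the right and rows downward; lengths in m; the calibration is good to about 2 mm. A picture is of the moment at which its call begins: read the wrist's pose just before it. There is no depth.
- finish_job(): hands the job in, once; it reports no verdict.
The state is a dict: "t": time; "joints": joint angles; "qd": joint speeds; "joint_efforts": joint torques, N m; "eef_pos": TCP position; "tcp_rot": TCP orientation; "force": force on the tool from outside, world axes, zero at the start; "ft_torque": the same for the moment, N m; "width": finger opening in m.
Only numpy, scipy, OpenCV 4.12 (cv2) and the standard library are available. Lean on these libraries where they do the work, as an engineer would, in place of code of your own. Each camera call takes 0.05 s, during which the arm holds its last target. There are 200 camera calls.

## Working session

There is one attempt and no reset: what is moved stays moved. The work goes in short steps, Python scripts to look and compute and a shell command to move; the robot and the scene stay as the last step left them, time stands still between calls to the robot, and variables do not carry over. Pictures are saved under pics/ and viewed, about 8 in all and at most 12, crops included, and the job is handed in when it is done.

```bash
mkdir -p pics; ls; python3 - <<'E'
from rig import *
import cv2
s=state(); print({k:s[k] for k in('t','eef_pos','tcp_rot','width','force')}, tcp_to_tips)
for n in('scene','side'):
    f=grab_frame(n); cv2.imwrite(f'pics/{n}0.png',f['img'][:,:,::-1]); print(n,f['mtx'],f['k1'],f['rvec'],f['tvec'])
f=grab_frame('wrist');print(f['mount'],f['mtx'],f['k1'])
E
```

```text
pics
{'t': 0.0, 'eef_pos': array([ 0.23997063, -0.49427499,  0.2385253 ]), 'tcp_rot': array([-0.68907895, -0.15899355,  0.6891937 , -0.15780777]), 'width': 0.0855088833202947, 'force': array([-0.14516888, -0.07923634, -0.39913993])} 0.008
scene [[394.57271589   0.         317.57206929]
 [  0.         394.57271589 202.82256416]
 [  0.           0.           1.        ]] 0.03252186277336767 [ 1.91289904  1.44581263 -0.61973917] [-0.16395523 -0.29408416  1.30535063]
side [[394.79026797   0.         323.35453448]
 [  0.         394.79026797 194.9760827 ]
 [  0.           0.           1.        ]] -0.09657768184779711 [ 0.64625988 -2.68958585  1.09807421] [0.50345168 0.27197191 0.97020989]
[[-6.39676990e-05 -3.00584997e-01  9.53755029e-01 -1.34703024e-01]
 [ 9.99999056e-01 -1.32800167e-03 -3.51463143e-04  3.91401044e-05]
 [ 1.37223282e-03  9.53754107e-01  3.00584798e-01 -7.68114575e-02]
 [ 0.00000000e+00  0.00000000e+00  0.00000000e+00  1.00000000e+00]] [[297.8804668    0.         314.29500861]
 [  0.         297.8804668  196.42380886]
 [  0.           0.           1.        ]] 0.016576942950578114
```

View pics/scene0.png

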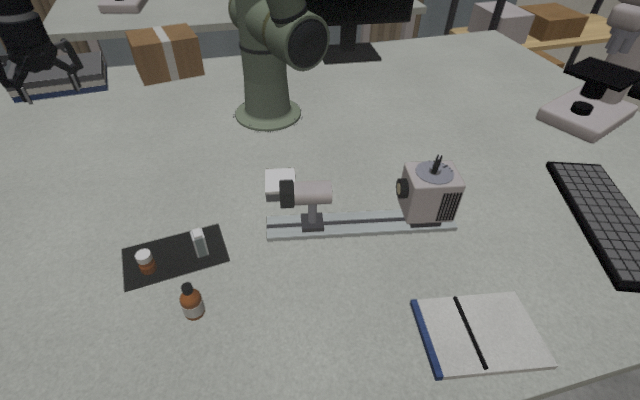

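View pics/side0.png

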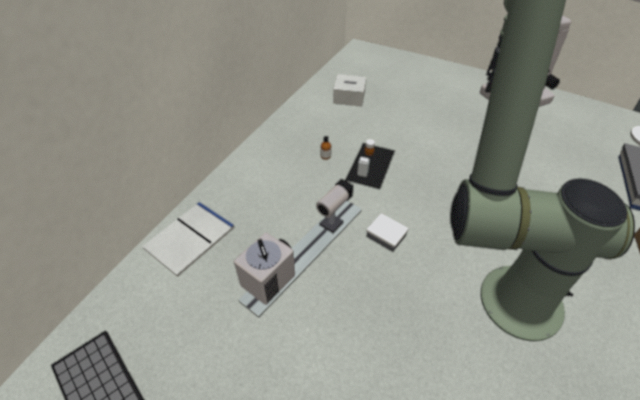

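The scene view shows the lamp with handle at (436,165), the receiver at (310,193), the cell at (199,243), the pot at (146,262) and the bottle at (192,302). The side view shows the lamp at (265,255) and the cell at (364,166).

```bash
cat > h.py <<'E'
import numpy as np, cv2
from rig import *
from scipy.spatial.transform import Rotation as R
def cam(f,pose=None):
    if 'mount' in f:
        M=f['mount']; T=np.eye(4); T[:3,:3]=R.from_quat(pose['tcp_rot']).as_matrix(); T[:3,3]=pose['eef_pos']; T=T@M
        return T[:3,:3],T[:3,3]
    Rm=cv2.Rodrigues(np.array(f['rvec']))[0]; return Rm.T,-Rm.T@np.array(f['tvec'])
def rays(f,uv,pose=None):
    D=np.array([f['k1'],0,0,0,0]); n=cv2.undistortPoints(np.array(uv,float).reshape(-1,1,2),f['mtx'],D).reshape(-1,2)
    Rw,c=cam(f,pose); return c,np.c_[n,np.ones(len(n))]@Rw.T
def plane(f,uv,z,pose=None):
    c,d=rays(f,uv,pose); return c+d*((z-c[2])/d[:,2])[:,None]
def proj(f,P,pose=None):
    Rw,c=cam(f,pose); q=(np.array(P,float).reshape(-1,3)-c)@Rw
    return cv2.projectPoints(q,np.zeros(3),np.zeros(3),f['mtx'],np.array([f['k1'],0,0,0,0]))[0].reshape(-1,2)
E
python3 - <<'E'
from h import *
f=grab_frame('scene'); im=f['img']; g=im.max(2)
m=(g<45).astype(np.uint8); m[:220]=0; m[300:]=0; m[:,:110]=0; m[:,240:]=0
c=max(cv2.findContours(m,0,2)[0],key=cv2.contourArea); h=cv2.approxPolyDP(cv2.convexHull(c),4,True).reshape(-1,2)
print('pad px',h.tolist(),'\n',plane(f,h,.004).round(4))
print('rail',plane(f,[(267,233),(456,226),(455,219),(267,219)],.014).round(4))
print('hub',plane(f,[(434,172)],.152).round(4),'lamp top',plane(f,[(406,165),(410,192),(463,185),(448,162)],.150).round(4))
print('cell base',plane(f,[(202,257)],.004).round(4))
a=cv2.resize(im[150:250,380:480],(400,400),interpolation=2); b=cv2.resize(im[210:310,120:220],(400,400),interpolation=2)
cv2.imwrite('pics/z1.png',np.hstack([a,b])[:,:,::-1])
E
```

```text
pad px [[191, 291], [183, 292]] 
 [[ 0.648  -0.2788  0.004 ]
 [ 0.6461 -0.2939  0.004 ]]
rail [[ 0.5428 -0.106   0.014 ]
 [ 0.6366  0.3186  0.014 ]
 [ 0.6156  0.3285  0.014 ]
 [ 0.4988 -0.0976  0.014 ]]
hub [[0.5925 0.2533 0.152 ]] lamp top [[0.552  0.2082 0.15  ]
 [0.6363 0.1766 0.15  ]
 [0.6449 0.2912 0.15  ]
 [0.5663 0.3021 0.15  ]]
cell base [[ 0.5656 -0.2519  0.004 ]]
```

View pics/z1.png

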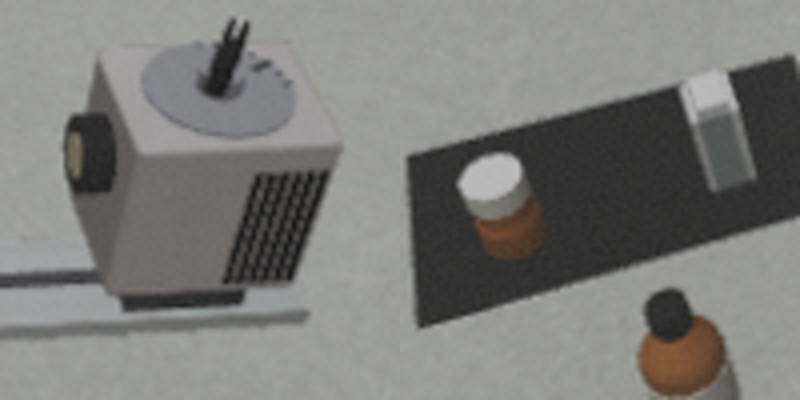

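Zoomed: the handle points toward the robot (shut, or nearly so), and the long mark is at zoom (262,65), on the +y side. The cell stands at the pad's +y end.

```bash
cat >> h.py <<'E'
def go(pos,yaw=None,s=None):
    """dp (cm) and spin (deg) to TCP pos with jaw axis at world yaw deg (mod 180)"""
    s=s or state(); M=R.from_quat(s['tcp_rot']).as_matrix()
    dp=M.T@(np.array(pos)-s['eef_pos'])*100
    y0=np.degrees(np.arctan2(M[1,1],M[0,1])); sp=None if yaw is None else -((yaw-y0+90)%180-90)
    print('dp',dp.round(2),'spin',sp,'jaw yaw',y0.round(1),'j6',s['joints'][5].round(3),'xaxis',M[:,0].round(3))
E
python3 - <<'E'
from h import *
go([.593,.255,.285],77.5)
E
```

```text
dp [ -4.56 -52.02 -64.48] spin 38.38727730356132 jaw yaw -64.1 j6 1.437 xaxis [-0.     0.001 -1.   ]
```

```bash
python3 -m handwheel '[{"dp":[-4.6,-5,-6],"spin":0},{"dp":[-4.6,-52,-64.5],"spin":-141.6},{"dp":[-4.6,-52,-64.5],"spin":-141.6},{"dp":[-4.6,-52,-64.5],"spin":-141.6},{"dp":[-4.6,-52,-64.5],"spin":-141.6},{"dp":[-4.6,-52,-64.5],"spin":-141.6},{"dp":[-4.6,-52,-64.5],"spin":-141.6},{"dp":[-4.6,-52,-64.5],"spin":-141.6},{"dp":[-4.6,-52,-64.5],"spin":-141.6},{"dp":[-4.6,-52,-64.5],"spin":-141.6},{"dp":[-4.6,-52,-64.5],"spin":-141.6},{"dp":[-4.6,-52,-64.5],"spin":-141.6},{"dp":[-4.6,-52,-64.5],"spin":-141.6},{"dp":[-4.6,-52,-64.5],"spin":-141.6},{"dp":[-4.6,-52,-64.5],"spin":-141.6},{"dp":[-4.6,-52,-64.5],"spin":-141.6},{"dp":[-4.6,-52,-64.5],"spin":-141.6},{"dp":[-4.6,-52,-64.5],"spin":-141.6},{"dp":[-4.6,-52,-64.5],"spin":-141.6},{"dp":[-4.6,-52,-64.5],"spin":-141.6}]' 5
python3 - <<'E'
from h import *
s=state(); f=grab_frame('wrist'); go([.593,.255,.285],77.5,s)
cv2.imwrite('pics/w1.png',f['img'][:,:,::-1]); np.save('w1.npy',dict(f=f,s=s),allow_pickle=True)
E
```

```text
t: 2.7
eef_pos: [0.5934, 0.2543, 0.2855]
tcp_rot: [0.077, 0.703, -0.077, 0.703]
force: [0.7, 0.0, 0.3]
width: 0.0498
dp [ 0.05  0.06 -0.05] spin -0.04428477154735333 jaw yaw 77.5 j6 0.51 xaxis [ 0.  0. -1.]
```

View pics/w1.png

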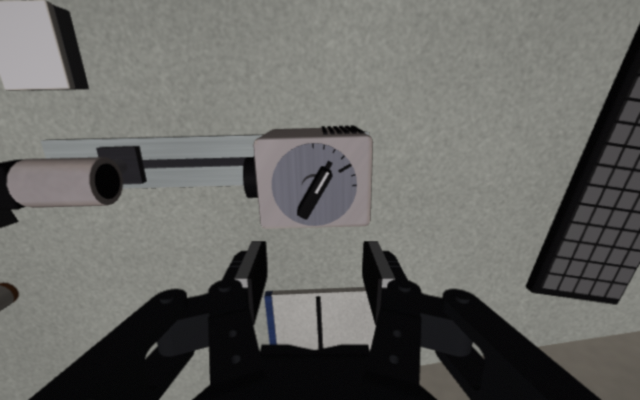

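The wrist view shows the dial centred near (315,184). The handle's pointer end is at about (330,165), already some 30° open. The long mark is at (345,168). The lamp top spans (257..372, 137..227).

```bash
python3 - <<'E'
from h import *
d=np.load('w1.npy',allow_pickle=True).item(); f,s=d['f'],d['s']; im=f['img']; g=im.max(2).astype(int)
b=(g<60).astype(np.uint8); b[:155]=0;b[222:]=0;b[:,:285]=0;b[:,:][:,350:]=0
n,l,st,ce=cv2.connectedComponentsWithStats(b)
for i in range(1,n): print(st[i],ce[i].round(1))
i=1+st[1:,4].argmax(); c=cv2.findContours((l==i).astype(np.uint8),0,1)[0][0].reshape(-1,2)
P=plane(f,c,.182,s)[:,:2]; r=cv2.minAreaRect((P*1000).astype(np.float32)); print('bar',r)
bx=cv2.boxPoints(r); print(bx)
# long mark
m=(g<100).astype(np.uint8); n,l,st,ce=cv2.connectedComponentsWithStats(m[140:200,300:362])
for i in range(1,n): print('dark',st[i],(ce[i]+[300,140]).round(1),plane(f,[ce[i]+[300,140]],.151,s).round(4)[0])
# dial: bluish
hsv=im.astype(int); bl=((hsv[:,:,2]-hsv[:,:,0])>6).astype(np.uint8); bl[:130]=0;bl[235:]=0;bl[:,:262]=0;bl[:,368:]=0
c=max(cv2.findContours(bl,0,1)[0],key=cv2.contourArea); h=cv2.convexHull(c); Q=plane(f,h.reshape(-1,2),.151,s)[:,:2]
print('dial',cv2.fitEllipse((Q*1000).astype(np.float32)))
# rail edges & lamp top
print('lamp top',plane(f,[(257,138),(371,136),(373,219),(261,227)],.150,s).round(4).tolist())
cv2.imwrite('pics/w1z.png',cv2.resize(im[120:240,235:395],None,fx=5,fy=5,interpolation=2)[:,:,::-1])
E
```

```text
[342 156   2   2   2] [342.5 156.5]
[297 161  35  58 746] [313.6 191.7]
[339 164  11   8  32] [344.2 167.9]
bar ((584.4649047851562, 254.25563049316406), (18.172401428222656, 53.721839904785156), 48.54328155517578)
[[558.31824 265.22928]
 [598.58044 229.66254]
 [610.6116  243.28198]
 [570.34937 278.84872]]
dark [11  3  4  6 16] [312.3 145.3] [0.5538 0.2612 0.151 ]
dark [22  4  4  6 15] [323.5 146.7] [0.5572 0.2707 0.151 ]
dark [32  9  4  5 14] [333.6 150.7] [0.5627 0.2789 0.151 ]
dark [40 15  5  5 18] [342.1 156.9] [0.5699 0.2853 0.151 ]
dark [  1  20  32  40 662] [317.7 181.7] [0.5878 0.2587 0.151 ]
dark [38 23 14 10 75] [344.4 167.6] [0.5802 0.2855 0.151 ]
dark [51 34  5  3 13] [352.8 174.8] [0.5885 0.2918 0.151 ]
dark [51 44  6  3 15] [353.7 184.9] [0.5982 0.2908 0.151 ]
dial ((590.788330078125, 254.25860595703125), (78.22738647460938, 78.30445098876953), 89.65445709228516)
lamp top [[0.5368, 0.2143, 0.15], [0.5573, 0.3141, 0.15], [0.6365, 0.3031, 0.15], [0.6208, 0.1944, 0.15]]
```

View pics/w1z.png

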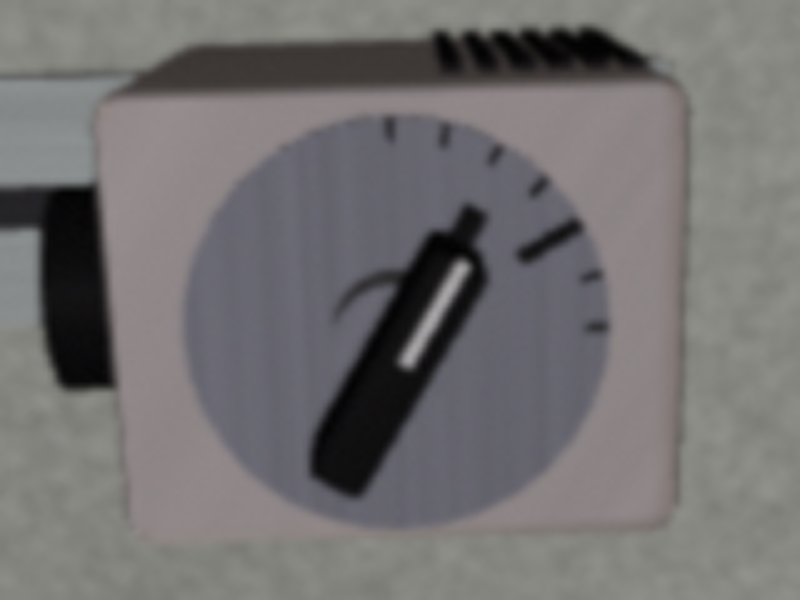

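```bash
python3 - <<'E'
from h import *
d=np.load('w1.npy',allow_pickle=True).item(); f,s=d['f'],d['s']
z=lambda p:[(235+(x+.5)/5-.5,120+(y+.5)/5-.5) for x,y in p]
P=plane(f,z([(408,365),(462,263)]),.182,s); v=P[1]-P[0]; print('line',P.round(4),np.degrees(np.arctan2(v[1],v[0])))
P=plane(f,z([(488,280),(362,495),(435,235),(312,470)]),.182,s);print(P.round(4)); 
for a,b in((0,1),(2,3)): v=P[a]-P[b]; print(np.degrees(np.arctan2(v[1],v[0])))
go([.5908,.2543,.176],138-90,s)
E
```

```text
line [[0.5887 0.2568 0.182 ]
 [0.5736 0.2692 0.182 ]] 140.58645610428295
[[0.5773 0.2728 0.182 ]
 [0.6097 0.2441 0.182 ]
 [0.5681 0.2659 0.182 ]
 [0.6034 0.2368 0.182 ]]
138.43254893363476
140.46967705590404
dp [10.95 -0.06 -0.26] spin 29.455715228452647 jaw yaw 77.5 j6 0.51 xaxis [ 0.  0. -1.]
```

```bash
python3 -m handwheel '[{"dp":[2,-0.05,-0.25],"spin":10},{"dp":[4,-0.05,-0.25],"spin":20},{"dp":[6,-0.05,-0.25],"spin":27.7},{"dp":[8,-0.05,-0.25],"spin":27.7},{"dp":[9.5,-0.05,-0.25],"spin":27.7},{"dp":[10.4,-0.05,-0.25],"spin":27.7},{"dp":[10.9,-0.05,-0.25],"spin":27.7},{"dp":[10.9,-0.05,-0.25],"spin":27.7}]' 4
python3 -m handwheel '[{"dp":[0,0,0],"spin":0},{"dp":[0,0,0],"spin":0},{"dp":[0,0,0],"spin":0},{"dp":[0,0,0],"spin":0},{"dp":[0,0,0],"spin":0},{"dp":[0,0,0],"spin":0},{"dp":[0,0,0],"spin":0},{"dp":[0,0,0],"spin":0}]' 0
```

```text
t: 3.75
eef_pos: [0.5909, 0.2547, 0.1764]
tcp_rot: [0.243, 0.664, -0.243, 0.664]
force: [-0.6, 0.6, 1.1]
width: 0.0397
t: 4.75
eef_pos: [0.591, 0.2544, 0.1771]
tcp_rot: [0.243, 0.664, -0.243, 0.664]
force: [-1.7, -2.8, 5.2]
width: 0.0091
```

```bash
python3 -m handwheel '[{"dp":[0,0,0],"spin":4},{"dp":[0,0,0],"spin":8},{"dp":[0,0,0],"spin":12},{"dp":[0,0,0],"spin":16},{"dp":[0,0,0],"spin":20},{"dp":[0,0,0],"spin":24},{"dp":[0,0,0],"spin":28},{"dp":[0,0,0],"spin":31},{"dp":[0,0,0],"spin":31},{"dp":[0,0,0],"spin":31},{"dp":[0,0,0],"spin":31}]'
python3 -m handwheel '[{"dp":[0,0,0],"spin":0},{"dp":[0,0,0],"spin":0},{"dp":[0,0,0],"spin":0},{"dp":[-3,0,0],"spin":0},{"dp":[-7,0,0],"spin":0},{"dp":[-11,0,0],"spin":0},{"dp":[-11,0,0],"spin":0},{"dp":[-11,0,0],"spin":0}]' 5
python3 - <<'E'
from h import *
s=state(); f=grab_frame('wrist'); go([.5908,.2543,.285],77.5,s)
np.save('w2.npy',dict(f=f,s=s),allow_pickle=True)
u,v=proj(f,[.5908,.2543,.16],s)[0].astype(int); print(u,v); u0,v0=u-80,v-60
print(u0,v0); cv2.imwrite('pics/w2z.png',cv2.resize(f['img'][v0:v0+120,u0:u0+160],None,fx=5,fy=5,interpolation=2)[:,:,::-1])
E
```

```text
t: 6.12
eef_pos: [0.5909, 0.2543, 0.1772]
tcp_rot: [0.412, 0.575, -0.412, 0.575]
force: [-2.1, -2.1, 6.5]
width: 0.0091
t: 7.12
eef_pos: [0.5907, 0.2546, 0.2856]
tcp_rot: [0.412, 0.575, -0.412, 0.575]
force: [-0.3, 0.3, -1.0]
width: 0.0499
dp [0.06 0.   0.04] spin -58.71279745325731 jaw yaw 18.8 j6 1.535 xaxis [-0.001 -0.    -1.   ]
314 191
234 131
```

View pics/w2z.png

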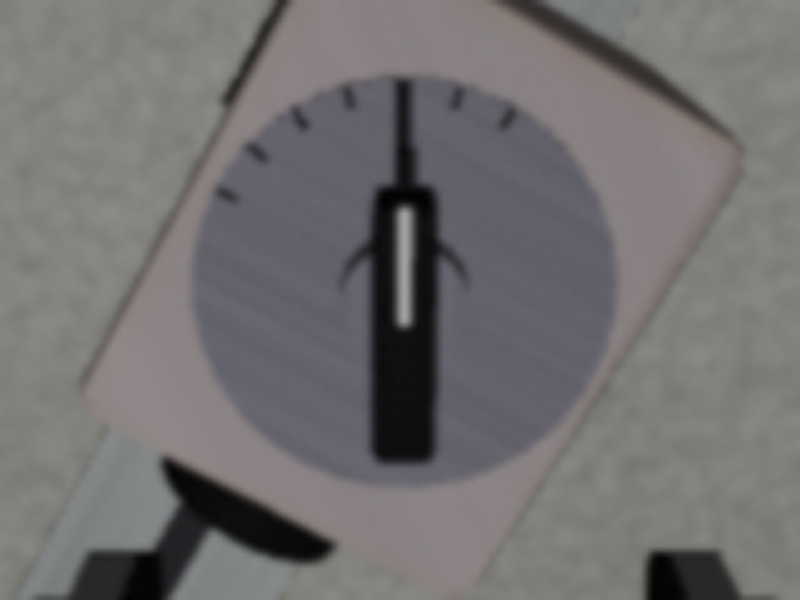

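The pointer lies straight in line with the long 60° mark: zoom nose at (403,165), mark at (403,110). Now to the cell.

```bash
python3 - <<'E'
from h import *
go([.555,-.25,.285]); go([.555,-.25,.2])
E
```

```text
dp [ 3.000e-02 -1.959e+01  4.663e+01] spin None jaw yaw 18.8 j6 1.535 xaxis [-0.002 -0.    -1.   ]
dp [  8.53 -19.57  46.63] spin None jaw yaw 18.8 j6 1.535 xaxis [-0.002 -0.    -1.   ]
```

```bash
python3 -m handwheel '[{"dp":[0,-2,4.7],"spin":0},{"dp":[0,-4,9.3],"spin":0},{"dp":[0,-6,14],"spin":0},{"dp":[0,-8,18.6],"spin":0},{"dp":[0,-10,23.3],"spin":0},{"dp":[0,-12,28],"spin":0},{"dp":[0,-14,32.6],"spin":0},{"dp":[0,-16,37.3],"spin":0},{"dp":[0,-18,42],"spin":0},{"dp":[3,-19.6,46.6],"spin":0},{"dp":[8,-19.6,46.6],"spin":0},{"dp":[8.5,-19.6,46.6],"spin":0},{"dp":[8.5,-19.6,46.6],"spin":0},{"dp":[8.5,-19.6,46.6],"spin":0}]'
python3 - <<'E'
from h import *
s=state(); f=grab_frame('wrist'); np.save('w3.npy',dict(f=f,s=s),allow_pickle=True)
u,v=proj(f,[.555,-.25,.03],s)[0].astype(int); u0,v0=max(u-100,0),max(v-75,0)
print(u0,v0); cv2.imwrite('pics/w3z.png',cv2.resize(f['img'][v0:v0+150,u0:u0+200],None,fx=4,fy=4,interpolation=2)[:,:,::-1])
E
```

```text
t: 8.93
eef_pos: [0.5566, -0.2496, 0.2033]
tcp_rot: [0.411, 0.574, -0.411, 0.576]
force: [-0.3, 0.1, -0.0]
width: 0.0501
212 102
```

View pics/w3z.png

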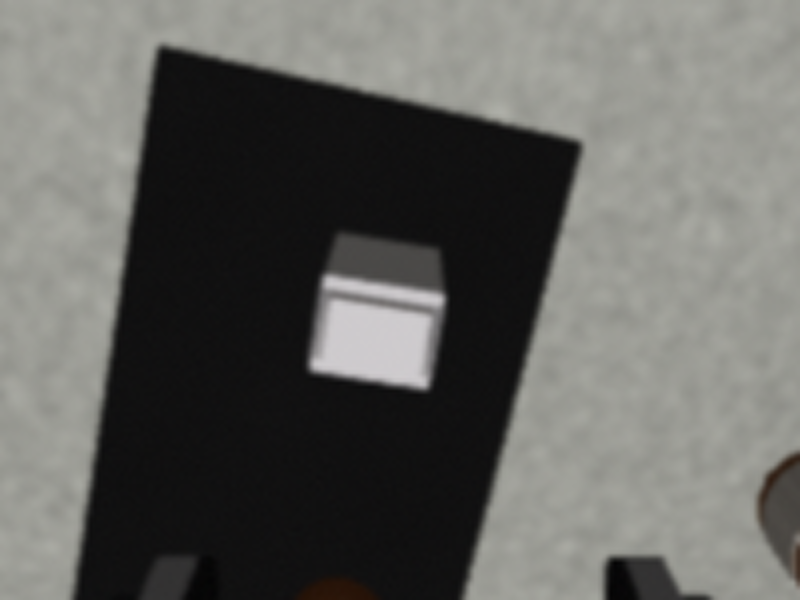

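The cell is seen from above. The top edge of its lid face runs (322,276)–(446,293) and the foot of that broad grey face (338,233)–(440,248), zoomed 4x. The long (30 mm) side runs horizontally in the image, so the frosted faces are the upper and lower ones.

```bash
python3 - <<'E'
from h import *
d=np.load('w3.npy',allow_pickle=True).item(); f,s=d['f'],d['s']
z=lambda p:[(212+(x+.5)/4-.5,102+(y+.5)/4-.5) for x,y in p]
T=plane(f,z([(322,274),(446,292),(430,388),(309,373)]),.059,s); B=plane(f,z([(337,232),(440,247)]),.004,s)
C=plane(f,z([(331,296),(436,309),(428,388),(312,373)]),.064,s)
print(T.round(4),B.round(4)); 
for Q in(T,B,C): 
    v=Q[1]-Q[0]; a=np.degrees(np.arctan2(v[1],v[0])); L=np.hypot(v[0],v[1])
    e=v[:2]/L; nrm=np.array([e[1],-e[0]])  # toward image bottom?
    M=(s['eef_pos']-Q[0])[:2]; nrm*=np.sign(nrm@(T[3]-T[0])[:2]); off=.012 if Q is not C else .008
    print('len',L.round(4),'yaw',a.round(2),'centre',((Q[0]+Q[1])[:2]/2+off*nrm).round(4))
print(C.mean(0),np.linalg.norm(T[3]-T[0]))
P=plane(f,z([(158,47),(581,144)]),.004,s); v=P[1]-P[0]; print('pad edge',P.round(4),np.degrees(np.arctan2(v[1],v[0])),np.linalg.norm(v))
E
```

```text
[[ 0.5319 -0.2423  0.059 ]
 [ 0.5614 -0.2369  0.059 ]
 [ 0.5656 -0.261   0.059 ]
 [ 0.5363 -0.2669  0.059 ]] [[ 0.5324 -0.2423  0.004 ]
 [ 0.5614 -0.237   0.004 ]]
len 0.03 yaw 10.29 centre [ 0.5488 -0.2514]
len 0.0295 yaw 10.37 centre [ 0.549  -0.2514]
len 0.025 yaw 11.48 centre [ 0.5493 -0.2508]
[ 0.5492139  -0.25266413  0.064     ] 0.025047446505063686
pad edge [[ 0.4715 -0.2099  0.004 ]
 [ 0.5888 -0.1972  0.004 ]] 6.161977317665379 0.11802880117009695
```

```bash
python3 -m handwheel '[{"dp":[0,0,0],"spin":-10},{"dp":[0,0,0],"spin":-20},{"dp":[0,0,0],"spin":-30},{"dp":[0,0,0],"spin":-40},{"dp":[0,0,0],"spin":-50},{"dp":[0,0,0],"spin":-60},{"dp":[0,0,0],"spin":-70},{"dp":[0,0,0],"spin":-78},{"dp":[0,0,0],"spin":-81.6},{"dp":[0,0,0],"spin":-81.6},{"dp":[0,0,0],"spin":-81.6}]' 5
python3 - <<'E'
from h import *
go([.549,-.2513,.025],100.4)
E
```

```text
t: 10.35
eef_pos: [0.5558, -0.2496, 0.2021]
tcp_rot: [-0.064, 0.704, 0.064, 0.705]
force: [-0.8, 0.5, -0.5]
width: 0.0502
dp [17.71 -0.03 -0.72] spin -0.04129036575228895 jaw yaw 100.4 j6 -0.724 xaxis [ 0.001 -0.001 -1.   ]
```

```bash
python3 -m handwheel '[{"dp":[3,0,-0.7],"spin":0},{"dp":[6,0,-0.7],"spin":0},{"dp":[9,0,-0.7],"spin":0},{"dp":[9,0,-0.7],"spin":0},{"dp":[9,0,-0.7],"spin":0}]' 5
python3 - <<'E'
from h import *
go([.549,-.2513,.025],100.4)
s=state(); f=grab_frame('wrist'); np.save('w4.npy',dict(f=f,s=s),allow_pickle=True)
cv2.imwrite('pics/w4.png',f['img'][:,:,::-1])
E
```

```text
t: 10.98
eef_pos: [0.5492, -0.2513, 0.1125]
tcp_rot: [-0.064, 0.704, 0.064, 0.705]
force: [-0.1, 0.1, 0.9]
width: 0.0503
dp [ 8.75  0.01 -0.02] spin -0.023544396946434176 jaw yaw 100.4 j6 -0.732 xaxis [ 0.001 -0.001 -1.   ]
```

View pics/w4.png

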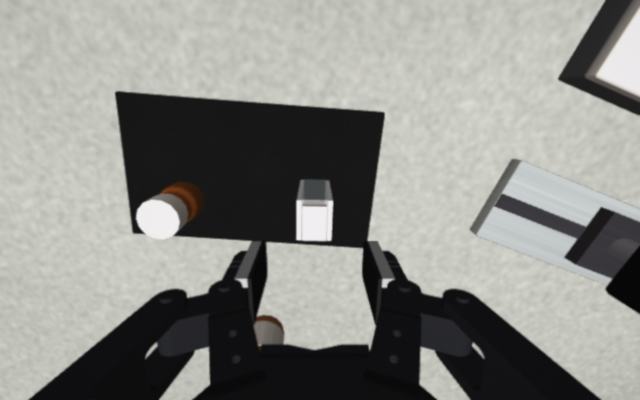

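The cell (298–332, 180–240) stands centred and square between the jaws at column 314. The framed window faces the camera and the frosted faces face the fingers.

```bash
python3 -m handwheel '[{"dp":[2,0,0],"spin":0},{"dp":[4,0,0],"spin":0},{"dp":[6,0,0],"spin":0},{"dp":[7.5,0,0],"spin":0},{"dp":[8.4,0,0],"spin":0},{"dp":[8.7,0,0],"spin":0},{"dp":[8.7,0,0],"spin":0},{"dp":[8.7,0,0],"spin":0}]' 5
python3 -m handwheel '[{"dp":[0,0,0],"spin":0},{"dp":[0,0,0],"spin":0},{"dp":[0,0,0],"spin":0},{"dp":[0,0,0],"spin":0},{"dp":[0,0,0],"spin":0},{"dp":[0,0,0],"spin":0},{"dp":[0,0,0],"spin":0},{"dp":[0,0,0],"spin":0}]' 0
python3 - <<'E'
from h import *
go([.549,-.2513,.025],100.4)
s=state(); f=grab_frame('wrist'); np.save('w5.npy',dict(f=f,s=s),allow_pickle=True)
cv2.imwrite('pics/w5.png',cv2.resize(f['img'][160:310,214:414],None,fx=4,fy=4,interpolation=2)[:,:,::-1])
E
```

```text
t: 12.02
eef_pos: [0.5489, -0.2512, 0.0249]
tcp_rot: [-0.064, 0.704, 0.064, 0.704]
force: [0.3, -0.6, 0.1]
width: 0.0499
t: 13.02
eef_pos: [0.5488, -0.2511, 0.0248]
tcp_rot: [-0.064, 0.704, 0.064, 0.704]
force: [-0.2, 0.5, 4.9]
width: 0.0234
dp [-0.02 -0.02  0.01] spin -0.013072710929421305 jaw yaw 100.4 j6 -0.733 xaxis [ 0.001 -0.    -1.   ]
```

View pics/w5.png

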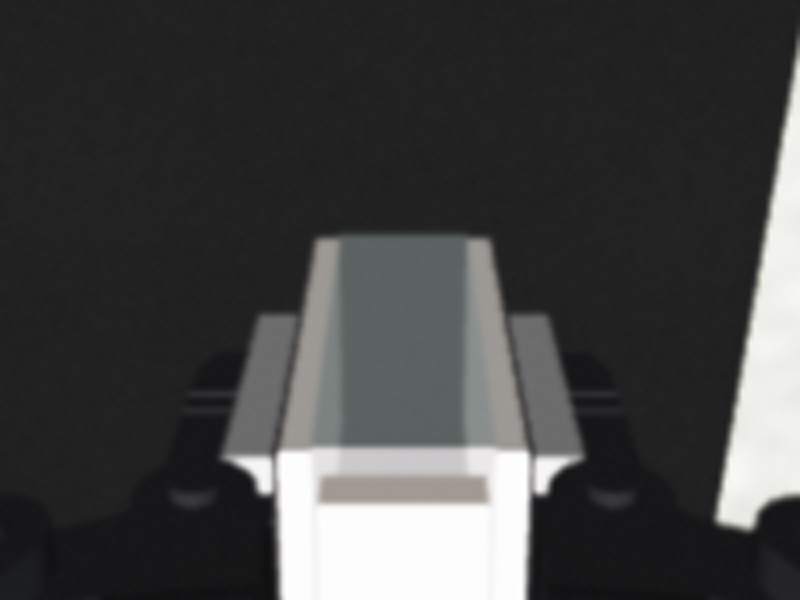

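Good grasp: both pads press only the broad frosted faces, and the framed clear window faces the camera free.

```bash
python3 - <<'E'
from h import *
d=np.load('w5.npy',allow_pickle=True).item(); f,s=d['f'],d['s']; M=R.from_quat(s['tcp_rot']).as_matrix()
z=lambda p:[(214+(x+.5)/4-.5,160+(y+.5)/4-.5) for x,y in p]
for p,h in(([(278,450),(528,450)],.059),([(315,238),(492,238)],.004)):
    Q=plane(f,z(p),h,s); print(((Q-s['eef_pos'])@M*1000).round(1))
go([.5629,.1122,.27],168.9)
E
python3 -m handwheel '[{"dp":[-2,0,0],"spin":0},{"dp":[-5,0,0],"spin":0},{"dp":[-10,0,0],"spin":0},{"dp":[-15,0,0],"spin":0},{"dp":[-20,0,0],"spin":0},{"dp":[-24.5,0,0],"spin":0},{"dp":[-24.5,0,0],"spin":0},{"dp":[-24.5,0,0],"spin":0}]'
python3 - <<'E'
from h import *
go([.5629,.1122,.27],168.9)
E
```

```text
[[-34.2 -12.1 -14.9]
 [-34.3  11.9 -14.9]]
[[ 20.8 -12.5 -14.7]
 [ 20.7  12.4 -14.6]]
dp [-24.54  35.47   7.95] spin -68.51467177823542 jaw yaw 100.4 j6 -0.733 xaxis [ 0.001 -0.    -1.   ]
t: 14.08
eef_pos: [0.5479, -0.2506, 0.2681]
tcp_rot: [-0.064, 0.705, 0.064, 0.704]
force: [0.2, -0.2, -1.0]
width: 0.0236
dp [-0.16 35.41  8.01] spin -68.51382130115229 jaw yaw 100.4 j6 -0.733 xaxis [-0.001  0.001 -1.   ]
```

```bash
python3 -m handwheel '[{"dp":[0,4,0.9],"spin":-7},{"dp":[0,8,1.8],"spin":-14},{"dp":[0,12,2.7],"spin":-21},{"dp":[0,16,3.6],"spin":-28},{"dp":[0,20,4.5],"spin":-35},{"dp":[0,24,5.4],"spin":-42},{"dp":[0,28,6.3],"spin":-49},{"dp":[0,32,7.2],"spin":-56},{"dp":[0,34.5,7.8],"spin":-63},{"dp":[0,35.4,8],"spin":-68.5},{"dp":[0,35.4,8],"spin":-68.5},{"dp":[0,35.4,8],"spin":-68.5},{"dp":[0,35.4,8],"spin":-68.5}]'
python3 - <<'E'
from h import *
go([.5629,.1122,.1033],168.9)
s=state(); f=grab_frame('wrist'); np.save('w6.npy',dict(f=f,s=s),allow_pickle=True)
cv2.imwrite('pics/w6.png',f['img'][:,:,::-1])
E
```

```text
t: 15.7
eef_pos: [0.5632, 0.111, 0.2688]
tcp_rot: [-0.449, 0.547, 0.449, 0.546]
force: [-0.8, -0.2, -0.5]
width: 0.0232
dp [16.55  0.03  0.12] spin -0.11336542613236134 jaw yaw 168.8 j6 -1.309 xaxis [-0.001 -0.    -1.   ]
```

View pics/w6.png

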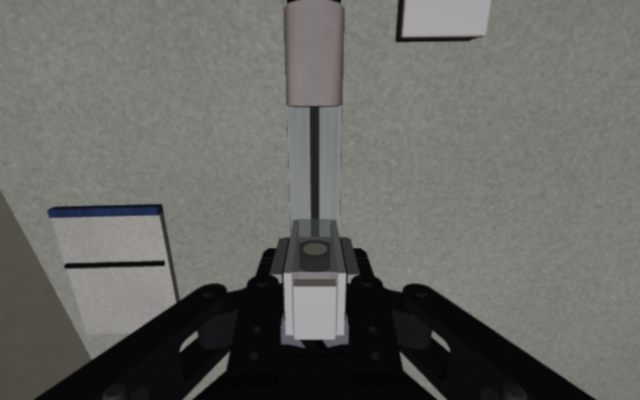

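Column 314 holds the rail's slot, the receiver tube and the cell alike, so sideways alignment is good. The receiver mouth's edge is at row 105; I'll check it for the position along the beam.

```bash
python3 - <<'E'
from h import *
d=np.load('w6.npy',allow_pickle=True).item(); f,s=d['f'],d['s']
a=np.radians(78.9); Y=np.array([np.cos(a),np.sin(a)]); X=np.array([np.sin(a),-np.cos(a)]); o=np.array([.5629,.1122])
b=lambda p,h:np.c_[(plane(f,p,h,s)[:,:2]-o)@X,(plane(f,p,h,s)[:,:2]-o)@Y].round(4)*1000
im=f['img'].astype(int); c=im[60:140,300:330].mean(1); print((c[:,0]-c[:,2])[35:55].round(0))
for h in(.136,.11,.084): print(h,b([(286,105),(343,105),(314.5,105.5)],h).tolist())
print('slot',b([(310,115),(319,115),(310.5,210),(319.5,210)],.014).tolist())
print('rail',b([(289,115),(341,115),(290,200),(341,200)],.014).tolist())
go([.5629,.1122,.1033],168.9)
E
```

```text
[ 6.  6.  6.  6.  6.  6.  6.  6.  6.  7.  6.  2. -2. -3. -3. -4. -3. -3.
 -3. -3.]
0.136 [[24.5, -76.1], [-24.400000000000002, -75.89999999999999], [0.0, -75.6]]
0.11 [[26.8, -75.89999999999999], [-26.8, -75.7], [0.0, -75.30000000000001]]
0.084 [[29.1, -75.6], [-29.2, -75.39999999999999], [-0.0, -75.1]]
slot [[5.6, -63.0], [-5.7, -62.9], [5.8999999999999995, 64.5], [-6.6, 64.5]]
rail [[32.099999999999994, -63.1], [-33.5, -62.8], [34.0, 49.7], [-36.2, 50.0]]
dp [16.57  0.05  0.11] spin -0.10247852088423315 jaw yaw 168.8 j6 -1.309 xaxis [-0.001 -0.    -1.   ]
```

Agrees within a millimetre. Lowering.

```bash
python3 -m handwheel '[{"dp":[3,0,0.1],"spin":0},{"dp":[6,0,0.1],"spin":0},{"dp":[9,0,0.1],"spin":0},{"dp":[12,0,0.1],"spin":0},{"dp":[14.5,0,0.1],"spin":0},{"dp":[16,0,0.1],"spin":0},{"dp":[16.5,0,0.1],"spin":0},{"dp":[16.5,0,0.1],"spin":0},{"dp":[16.5,0,0.1],"spin":0},{"dp":[16.5,0,0.1],"spin":0}]'
python3 - <<'E'
from h import *
go([.5629,.1122,.1033],168.9)
s=state(); print(s['t'],s['force'],s['width'],s['qd'].round(3)); f=grab_frame('scene'); g=grab_frame('wrist')
a=cv2.resize(f['img'][130:250,240:480],(800,400),interpolation=2); 
b=cv2.resize(g['img'][180:330,214:414],(266,200),interpolation=2)
c=np.zeros((200,800,3),np.uint8); c[:,:266]=b; 
h=grab_frame('side')['img'][165:315,220:420]; c[:,300:566]=cv2.resize(h,(266,200),interpolation=2)
cv2.imwrite('pics/e.png',np.vstack([a,c])[:,:,::-1])
E
```

```text
t: 17.0
eef_pos: [0.5641, 0.1127, 0.1051]
tcp_rot: [-0.45, 0.546, 0.449, 0.546]
force: [0.6, -0.5, -0.1]
width: 0.0235
dp [ 0.18  0.11 -0.08] spin -0.012158180063153168 jaw yaw 168.9 j6 -1.308 xaxis [ 0.001  0.    -1.   ]
17.0 [ 0.61187048 -0.5105961  -0.06432403] 0.023453684608793882 [-0.002  0.002 -0.003 -0.002 -0.001  0.   ]
```

View pics/e.png

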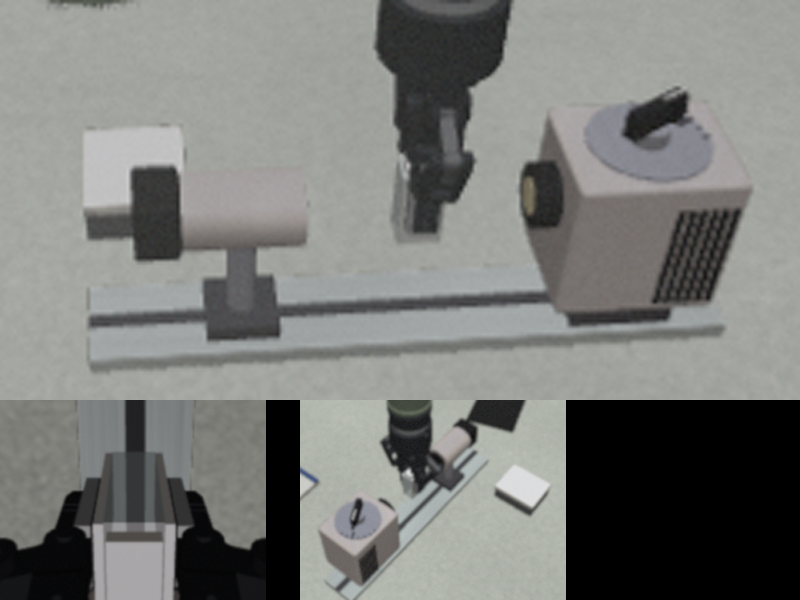

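The cell hangs upright midway between the receiver mouth and the nozzle, windows toward both, and the handle still points at the long mark. I'll take out the last 2 mm and check.

```bash
python3 -m handwheel '[{"dp":[0.15,0.1,-0.1],"spin":0},{"dp":[0.15,0.1,-0.1],"spin":0},{"dp":[0.15,0.1,-0.1],"spin":0},{"dp":[0.15,0.1,-0.1],"spin":0},{"dp":[0.15,0.1,-0.1],"spin":0},{"dp":[0.15,0.1,-0.1],"spin":0},{"dp":[0.15,0.1,-0.1],"spin":0},{"dp":[0.15,0.1,-0.1],"spin":0}]'
python3 - <<'E'
from h import *
go([.5629,.1122,.1033],168.9)
s=state(); M=R.from_quat(s['tcp_rot']).as_matrix(); g=grab_frame('wrist'); r=s['eef_pos']-M[:,2]*.0148
print(proj(g,[r+M[:,1]*k*.012+M[:,0]*h for h in(-.0342,.0208) for k in(-1,1)],s).round(1).tolist())
im=g['img'].max(2).astype(int); print(im[200:260:2,314].tolist())
E
```

```text
t: 18.15
eef_pos: [0.5624, 0.1119, 0.1028]
tcp_rot: [-0.449, 0.546, 0.449, 0.546]
force: [-0.6, 0.1, -1.3]
width: 0.0233
dp [-0.05 -0.05  0.04] spin -0.013944687555493829 jaw yaw 168.9 j6 -1.309 xaxis [ 0.  0. -1.]
[[283.1, 272.3], [345.6, 272.2], [293.0, 218.9], [335.8, 218.8]]
[36, 35, 35, 35, 35, 36, 35, 35, 35, 41, 56, 57, 56, 55, 55, 56, 56, 56, 56, 56, 56, 57, 55, 56, 56, 56, 56, 56, 56, 56]
```

```bash
python3 -c "from rig import *; print(finish_job())"
```

```text
the job is handed in; nothing more can be done
None
```

The job is done and handed in at about 18 s of the 51 s allowed, with the arm still holding the glass cell in the gap between lamp and receiver.

- **Handle:** It started about 29° open, so I turned it 31° clockwise. The close-up afterwards showed the pointer in line with the long 60° mark. It still looked right in the final scene picture.
- **Cell:** I gripped it by the two frosted faces only, measuring 23.4 mm across. The clear windows were untouched in the picture taken at the grasp.
- **Position:** The last reading put the cell within about 1 mm of the middle of the gap and square to the light to within about 0.2°. That reading comes from the arm's pose and camera calibration. The wrist camera showed the cell's lower edge where predicted (row about 219), so it had not slipped.
- **Forces:** The highest wrist force I read was about 7 N, against the 120 N limit.
- **Bystanders:** I kept clear of the pot, the bottle and the slide box. I did not measure their positions again at the end.

No check failed. The one disagreement was a 2 mm offset just after lowering the cell, which I corrected.

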